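# Carry a freshly printed gauge dial to the inspection lamp on a lifter

## Robot

A 6-joint arm with a two-finger parallel gripper is mounted at the origin on the work surface. World frame = base frame: x ahead of the robot, y to its left, z up, the work surface at z = 0. Lengths are in m, angles in rad, forces in N, time in s.
With the tool pointing down it reaches from about 0.3 to 0.775 m from the base axis. Payload 14.6 kg.
Tool frame: the origin (TCP) lies on the centre line of the jaws, within the pads' length; the fingertips stand 19 mm ahead of it and the grasp point (between the pads) is the TCP; z points along the fingers, y is the direction in which the jaws open and shut (so a half turn about z gives the same grasp; the last joint's range is limited). The gripper opens to 94 mm and grips with 3 to 60 N. Pads are 16 mm wide; open, the fingers measure 119 mm over their backs; the gripper's body (75 mm by 177 mm) begins 78 mm behind the grasp point.
Start: joints at [-1.236, 0.3, 1.521, -0, 1.321, -0.067], TCP at [0.215, -0.506, 0.224] pointing down, gripper open.
Joint ranges: [-3.03, 3.03], [-0.79, 2.21], [0.23, 2.52], [-1.04, 4.18], [0, 3.07], [-2.55, 2.55]. Speed limits (rad/s): [2.22, 2.22, 2.57, 3.14, 3.14, 3.14].

## Interface

Orientations are given as [roll, pitch, yaw] about the fixed x, y, z axes, in that order (R = Rz(yaw) Ry(pitch) Rx(roll)).
In Python, from station import ctrl gives the robot as it stands. The module is installed in compiled form; this text tells all that it offers.
- The arm moves only by the shell command python3 -m creep 'ROWS' [FORCE]. ROWS is a JSON object of lists of equal length, an entry for each row: "translation": the shift along the world's x, y, z in mm, a list of three; "yaw": the turn about the world's z in rad; "gripper": the closure in counts, from 0 (fully open) to 255 (shut). A call has 1 to 5 rows; each row is the pose to reach, as a shift and turn from the pose measured when the call began; what a row does not reach only later rows make up. A row lasts 1/12 s, in which the tool goes at most 41.7 mm and 7.16 degrees, less where a joint would pass 70% of its speed; a pose out of reach is approached as far as the arm can. A call with a gripper value outside its range is refused whole. The fingers move at their own pace and stop on an object; FORCE is the grip in N (left out, the last holds). Time passes only in rows, so rows that repeat a pose let the fingers close. It gives the time, the measured TCP pose, the force and the opening at its end, in the units of the state.
- ctrl.get_obs(): the state, without advancing time (a new reading comes with each control period).
- ctrl.camera(name): name is "scene" or "top" or "wrist"; returns a dict with "pixels" (480x640x3 uint8, red, green, blue), "depth" (480x640 float32, m along the optical axis (not along the pixel's ray), 0 where there is no reading), "fx", "fy", "cx", "cy" (pixels), "dist" ([k1, k2, p1, p2, k3] as OpenCV has them; the pictures are not rectified), "R" (3x3) and "t" (3): a world point X has camera coordinates R X + t; the wrist camera has in their place "tool_from_camera" (4x4, takes a point from camera to tool coordinates, whose origin is the TCP and whose axes are the flange's). Camera axes: x right, y down, z forward; pixel columns grow to the right and rows downward; lengths in m; the calibration is good to about 2 mm. A picture is of the moment at which its call begins: read the wrist's pose just before it.
- ctrl.hand_in(): hands the job in, once; it reports no verdict.
The state is a dict: "time_s": time; "qpos": joint angles; "joint_vel": joint speeds; "tau": joint torques, N m; "ee_pos": TCP position; "eef_rot": TCP orientation; "force": force on the tool from outside, world axes, zero at the start; "moment": the same for the moment, N m; "grip_width": finger opening in m.
Only numpy, scipy, OpenCV 4.12 (cv2) and the standard library are available. Lean on these libraries where they do the work, as an engineer would, in place of code of your own. Each camera call takes 0.05 s, during which the arm holds its last target. There are 200 camera calls.

## Task

Take the orange-handled lifter from its grey cradle, slide its blade under the freshly printed white gauge dial on the blue drying rack, lift it off and carry it level to the inspection stand, where you set it gently on the two white rails, centred under the ring lamp. Then draw the lifter out and lay it back home in its cradle as you found it. Never let the gripper touch the dial, do not drop or tip it, do not bump the lamp, and leave the other things on the bench where they are.

Things in the scene. Friction and masses are not known exactly. Their poses are not given: they have to be found in the camera images.
- lifter: Steel spatula, 145 mm, 0.14 kg. Origin: centre of the blade's underside; x to the tip, z up. Blade 3 mm thick, x -35 to 35, 38 wide (last 15 mm at the tip 26 wide). 12 mm wide neck slopes from the blade's rear (x -33) up to the handle (x -53, z 22). Orange handle: x -110 to -50, 14 wide (y), z 16 to 44, flat upright sides to pinch; the gripper may lean back, away from the blade.
- lifter_grip (a point): Centre of the lifter's orange handle, at (-80, 0, 30) mm in the lifter's frame; same axes as the lifter.
- cradle: Fixed grey cradle, origin on the bench. At home the lifter has its axes and stands exactly above it, blade underside 30 mm up. Foot x -140 to 50, 64 wide, 10 high (mm). Blade lies on a block (x -22 to 22, top 30 high) between two cheeks 52 apart inside, tops 40 high. The handle's tail rests on a 10 x 10 post at x -105, top 46 high. Otherwise free round the handle.
- cradle_home (a point): Where the centre of the lifter's handle is when the lifter lies at home: (-80, 0, 60) mm in the cradle's frame; same axes as the cradle.
- dial: Freshly printed gauge dial: a white rigid disc, 80 mm diameter, 4 mm thick, 0.055 kg, with black and red graduations, loose. Origin: centre of its underside; z up. It may be touched by the lifter's blade, not by the gripper.
- dial_c (a point): Centre of the dial, half-way through its thickness (2 mm above its underside).
- rack: Fixed blue drying rack where the dial lies at first (within 5 mm of centre). Origin on the bench under its middle, z up, open at the front (-x of its own frame). Foot 120 (x) by 110 mm, 12 high; on it two rails along x, 90 long, from y 24 to 38 mm either side, tops 36 mm above the bench: the slot below the dial is 48 wide, 24 high. The blade goes in along its +x.
- stand: Fixed aluminium inspection stand with two white rails and a ring lamp. Origin on the bench under the rails' middle, z up, front at its -x. Foot x -60 to 115 mm, 110 wide, 12 high; rails exactly as the rack's (slot 48 wide, 24 high, tops 36 mm above the bench), open at the front. A 16 mm post stands at x = 107 mm, y = 0, 153 mm high.
- stand_c (a point): Where the dial's centre belongs: on the stand's axis, 38 mm above the bench.
- lamp: White ring lamp of the stand, level above the middle of its rails: outer diameter 192, inner 120, 18 mm thick. Origin: centre of its underside, 135 mm above the bench. It overhangs the lifter's way in: a gripper upright over the handle would hit it; one leaning back 30 to 45 degrees, away from the blade, clears it.
- indicator: Bystander: blue digital indicator on a steel puck, 60 mm diameter, 125 mm high; origin under its centre.
- gauge: Bystander: black pressure gauge lying face up, 96 mm diameter, 42 mm high; origin under its centre.
- coupling0: Bystander: brass coupling standing upright, 34 mm diameter, 60 mm high; origin under its centre.
- coupling1: Bystander: steel coupling standing upright, 34 mm diameter, 60 mm high; origin under its centre.
- wrench: Bystander: wrench lying flat, 160 mm long along its x, less than 20 mm high; origin under its centre.
- paste: Bystander: jar with a red cap, 56 mm diameter, 70 mm high; origin under its centre.
- cleaner: Bystander: bottle with a blue cap, 52 mm diameter, 130 mm high; origin under its centre.
Not all that is in view belongs to the job. What is shaped like the lifter but pink or red is not meant.

How it is judged:
On the way, in this order (a step that is already met when the one before it is completed fails the run):
1. the dial is carried by the lifter, level, at least 8 mm clear above the rack's rails (z of dial_c in the frame of rack above 0.046 m and contact force between lifter and dial above 0.1 N and contact force between rack and dial below 0.05 N and angle between dial_c's own z axis and vertical below 0.25 rad), for 0.2 s.
2. the dial lies on the stand's rails, centred within 12 mm, and the lifter no longer bears it (horizontal distance between dial_c and stand_c below 0.012 m and z of dial_c in the frame of stand between 0.033 and 0.043 m and angle between dial_c's own z axis and vertical below 0.08 rad and contact force between lifter and dial below 0.05 N and contact force between stand and dial above 0.1 N), for 0.2 s.
At the end, for the whole second after the job is handed in: The dial lies flat (within 4.5 degrees) on the stand's rails, its centre within 12 mm of the stand's centre; the lifter is free of it and lies in its cradle as at the start, the handle within 12 mm of home and its direction within 7 degrees, level within 6 degrees; both at rest (horizontal distance between dial_c and stand_c below 0.012 m and z of dial_c in the frame of stand between 0.033 and 0.043 m and angle between dial_c's own z axis and vertical below 0.08 rad and contact force between lifter and dial below 0.05 N and distance between lifter_grip and cradle_home below 0.012 m and angle between the x axis of lifter and the x axis of cradle, either way round below 0.12 rad and angle between lifter's own z axis and vertical below 0.1 rad and linear speed of each of dial, lifter below 0.02 m/s); the robot touches nothing.
It fails at once if the gripper or the arm touches the dial (contact force between any of the fingers, the arm and dial above 0.3 N).
It fails at once if the ring lamp is bumped (more than 3 N) (contact force between anything else and lamp above 3 N).
It fails at once if the dial tips more than 20 degrees or falls off (8 mm below its place on the rails) (angle between dial_c's own z axis and vertical above 0.35 rad or height (world z) of dial_c below 0.03 m).
It fails at once if the dial is put down hard: more than 15 N on the stand (contact force between stand and dial above 15 N).
It fails at once if a bystander is moved by more than 30 mm or knocked over (distance of any of indicator, gauge, coupling0, coupling1, wrench, paste, cleaner from where it was at the start of the episode above 0.03 m or angle between any of indicator, gauge, coupling0, coupling1, wrench, paste, cleaner's own z axis and vertical above 0.5 rad).
It also fails if it takes over 72 s, if anything falls off the work surface, if the arm or the gripper's body presses on something with over 40 N, if the wrist force passes 120 N, or if a joint passes its speed limit or range.

## Working session

There is one attempt and no reset: what is moved stays moved. The work goes in short steps, Python scripts to look and compute and a shell command to move; the robot and the scene stay as the last step left them, time stands still between calls to the robot, and variables do not carry over. Pictures are saved under pics/ and viewed, about 8 in all and at most 12, crops included, and the job is handed in when it is done.

```bash
mkdir -p pics; cat > h.py <<'E'
import numpy as np, cv2, pickle
from station import ctrl
def grab(n):
    o=ctrl.get_obs(); c=ctrl.camera(n)
    if n=='wrist':
        from scipy.spatial.transform import Rotation as Ro
        T=np.eye(4);T[:3,:3]=Ro.from_euler('xyz',o['eef_rot']).as_matrix();T[:3,3]=o['ee_pos']
        M=T@np.array(c['tool_from_camera']); c['R']=M[:3,:3].T; c['t']=-M[:3,:3].T@M[:3,3]
    c['R']=np.array(c['R']);c['t']=np.array(c['t'])
    return c
def ray(c,uv,z):
    K=np.array([[c['fx'],0,c['cx']],[0,c['fy'],c['cy']],[0,0,1]])
    p=cv2.undistortPoints(np.float64(uv).reshape(-1,1,2),K,np.array(c['dist'],float))[:,0]
    d=np.c_[p,np.ones(len(p))]@c['R']; C=-c['R'].T@c['t']
    return C+d*((z-C[2])/d[:,2])[:,None]
def proj(c,X):
    K=np.array([[c['fx'],0,c['cx']],[0,c['fy'],c['cy']],[0,0,1]])
    return cv2.projectPoints(np.float64(X).reshape(-1,1,3),cv2.Rodrigues(c['R'])[0],c['t'],K,np.array(c['dist'],float))[0][:,0]
def save(c,f): cv2.imwrite(f,c['pixels'][:,:,::-1])
E
python3 - <<'E'
from h import *
for n in('top','scene'):
    c=grab(n); save(c,f'pics/{n}0.png'); pickle.dump(c,open(n+'0.pkl','wb')); print(n,(-c['R'].T@c['t']).round(3),c['fx'])
o=ctrl.get_obs();print(o); print(np.array(ctrl.camera('wrist')['tool_from_camera']).round(3))
E
```

```text
top [0.359 0.029 1.464] 570.3583881654844
scene [ 1.271 -0.713  0.834] 520.8305694509667
{'time_s': 0.1, 'qpos': array([-1.23560277e+00,  3.00388962e-01,  1.52154151e+00,  4.09784954e-06,
        1.32069627e+00, -6.65894836e-02]), 'joint_vel': array([-1.16018004e-04, -1.90229035e-03, -2.33843438e-03,  5.22300689e-04,
        1.93670962e-03, -8.51858812e-05]), 'tau': array([ 1.33249112e-03, -5.32642865e+01, -3.53285193e+01,  7.09897815e-02,
        2.35075696e-02, -4.98699228e-05]), 'ee_pos': array([ 0.21501253, -0.50598685,  0.22394811]), 'eef_rot': array([-3.14056112e+00, -7.27690475e-05,  4.01781985e-01]), 'force': array([0.13142941, 0.08934609, 0.40538293]), 'moment': array([ 0.02694818,  0.01506255, -0.03305996]), 'grip_width': 0.09373561597540934}
[[ 0.    -0.96  -0.281  0.083]
 [ 1.     0.     0.001  0.   ]
 [-0.001 -0.281  0.96  -0.16 ]
 [ 0.     0.     0.     1.   ]]
```

View pics/top0.png

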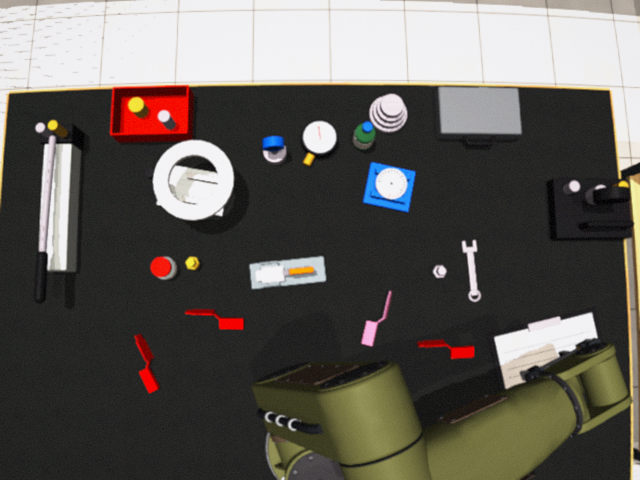

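View pics/scene0.png

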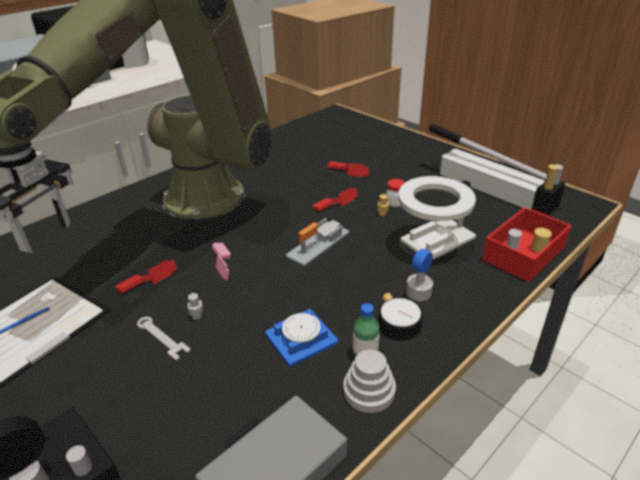

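```bash
python3 - <<'E'
from h import *
t=pickle.load(open('top0.pkl','rb'));s=pickle.load(open('scene0.pkl','rb'))
def crop(c,x,y,w,h,W,H): return cv2.resize(c['pixels'][y:y+h,x:x+w],(W,H),interpolation=cv2.INTER_CUBIC)
im=np.vstack([np.hstack([crop(t,245,250,88,44,400,200),crop(s,280,210,80,56,400,200)[:200]]),
 np.hstack([crop(t,355,152,70,66,400,377),crop(t,145,135,100,94,400,377)])])
cv2.imwrite('pics/crop1.png',im[:,:,::-1])
hsv=cv2.cvtColor(t['pixels'],cv2.COLOR_RGB2HSV)
def blob(m,x0,y0,x1,y1):
    k=np.zeros(m.shape,np.uint8);k[y0:y1,x0:x1]=m[y0:y1,x0:x1]
    cs=cv2.findContours(k,cv2.RETR_EXTERNAL,cv2.CHAIN_APPROX_NONE)[0];return max(cs,key=cv2.contourArea)
def show(n,c,z):
    P=ray(t,c.reshape(-1,2),z)[:,:2]; r=cv2.minAreaRect((P*1000).astype(np.float32)); print(n,np.round(r[0],1),np.round(r[1],1),round(r[2],2))
H,S,V=hsv[...,0],hsv[...,1],hsv[...,2]
show('handle',blob(((H>5)&(H<25)&(S>120)&(V>90)).astype(np.uint8),280,260,320,282),.074)
show('cradlefoot',blob((V>90).astype(np.uint8),240,250,335,295),.01)
show('rackfoot',blob(((H>95)&(H<125)&(S>110)&(V>70)).astype(np.uint8),355,150,425,220),.012)
show('dial',blob(((S<60)&(V>120)).astype(np.uint8),370,162,412,206),.04)
l=blob(((S<60)&(V>170)).astype(np.uint8),145,130,242,222)
P=ray(t,l.reshape(-1,2),.153)[:,:2]*1000; print('lamp',cv2.fitEllipse(P.astype(np.float32)))
E
```

```text
handle [445.3  34.8] [14.3 59.2] 5.73
cradlefoot [445.4  70.2] [ 67.3 192. ] 5.54
rackfoot [ 665.1 -196.8] [126.  115.5] 77.51
dial [ 667.  -197.7] [78.  75.9] 89.68
lamp ((656.3928833007812, 286.8128356933594), (189.1911163330078, 192.96531677246094), 123.09532165527344)
```

View pics/crop1.png

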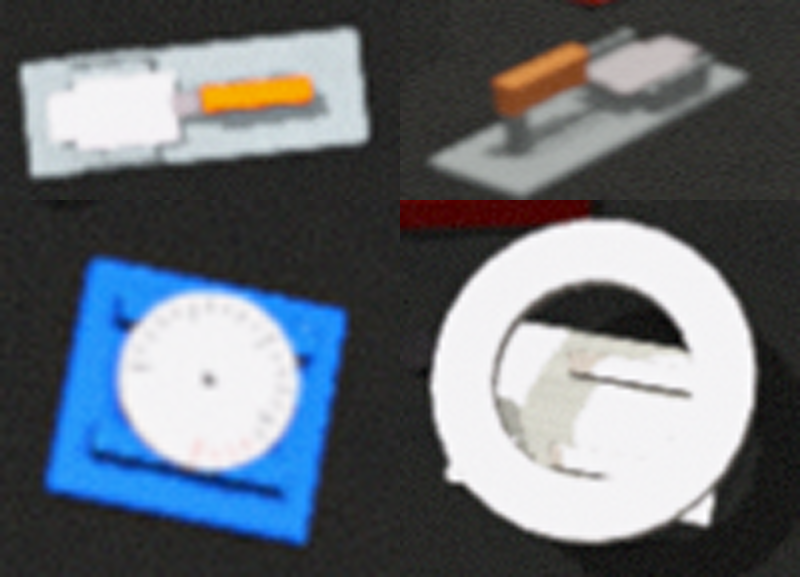

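```bash
python3 - <<'E'
from h import *
t=pickle.load(open('top0.pkl','rb'));s=pickle.load(open('scene0.pkl','rb'))
a=cv2.resize(s['pixels'][300:370,255:350],(400,295),interpolation=cv2.INTER_CUBIC)
b=cv2.resize(s['pixels'][165:271,385:490],(400,404),interpolation=cv2.INTER_CUBIC)
im=np.zeros((404,800,3),np.uint8);im[:295,:400]=a;im[:,400:]=b
cv2.imwrite('pics/crop2.png',im[:,:,::-1])
d=s['depth'];print(d[230:250:4,410:480:10])
E
```

```text
[[1.4657224 1.3952653 1.4265678 1.4357923 1.4377775 1.4374964 1.4552022]
 [1.4033138 1.41219   1.4233202 1.4266882 1.3826543 1.420939  1.4158202]
 [1.4057548 1.4071978 1.4051974 1.3638378 1.3879037 1.407704  1.4109032]
 [1.4010742 1.3915644 1.3495085 1.3686419 1.3929026 1.3924323 1.4049562]
 [1.3954428 1.3776892 1.3500264 1.376932  1.3750337 1.3964376 1.3962048]]
```

View pics/crop2.png

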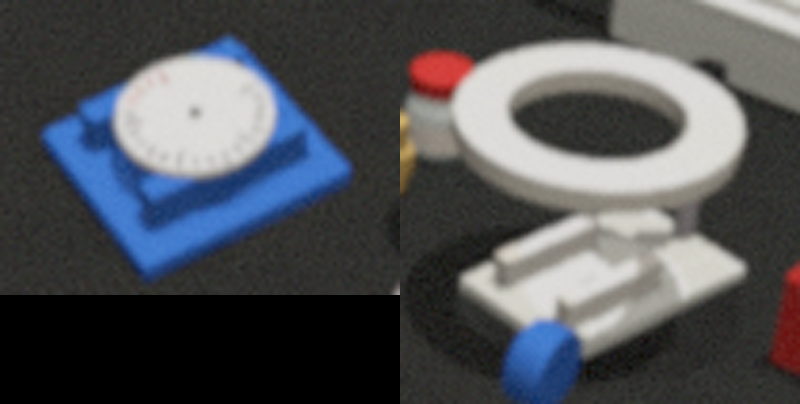

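The job's lifter is the orange-handled one at top (285,271). The red ones at (230,322), (148,368) and (460,350) and the pink one at (375,325) are decoys by colour, and the crop confirms this. The stand's post is at its +y end, so blades enter both racks toward roughly +y. Moving above the handle.

```bash
python3 -m creep '{"translation":[[17,36,0],[34,72,0],[51,108,0],[68,144,0],[85,180,0]],"yaw":[0.1,0.2,0.3,0.4,0.5],"gripper":[0,0,0,0,0]}' >/dev/null
python3 -m creep '{"translation":[[17,36,0],[34,72,0],[51,108,0],[68,144,0],[85,180,0]],"yaw":[0.1,0.2,0.3,0.4,0.5],"gripper":[0,0,0,0,0]}'
python3 - <<'E'
from h import *
o=ctrl.get_obs(); print((np.array([451,10,190])-o['ee_pos']*1000).round(1), 1.667-o['eef_rot'][2],o['qpos'].round(3))
E
```

```text
time_s: 0.98
ee_pos: [0.3855, -0.1423, 0.224]
eef_rot: [-3.141, -0.0, 1.411]
force: [0.2, -0.7, -0.2]
grip_width: 0.0939
[ 65.5 152.3 -34. ] 0.25597358423842054 [-0.443 -0.015  1.882 -0.     1.275 -0.283]
```

```bash
python3 -m creep '{"translation":[[16,38,-8],[32,76,-16],[49,114,-25],[65,152,-34],[65,152,-34]],"yaw":[0.07,0.14,0.2,0.256,0.256],"gripper":[0,0,0,0,0]}' >/dev/null
python3 -m creep '{"translation":[[0,0,0],[0,0,0]],"yaw":[0,0],"gripper":[0,0]}'
python3 - <<'E'
from h import *
c=grab('wrist');pickle.dump(c,open('w1.pkl','wb'));save(c,'pics/w1.png')
hsv=cv2.cvtColor(c['pixels'],cv2.COLOR_RGB2HSV);H,S,V=cv2.split(hsv)
m=((H>5)&(H<25)&(S>120)&(V>60)).astype(np.uint8)
k=max(cv2.findContours(m,0,1)[0],key=cv2.contourArea)
print(k.reshape(-1,2)[::max(1,len(k)//25)].tolist())
for z in(.074,):
  r=cv2.minAreaRect((ray(c,k.reshape(-1,2),z)[:,:2]*1000).astype(np.float32));print(r)
E
```

```text
time_s: 1.57
ee_pos: [0.4509, 0.0146, 0.1881]
eef_rot: [-3.138, -0.001, 1.676]
force: [-0.7, -0.0, 0.2]
grip_width: 0.0936
[[96, 375], [88, 381], [81, 389], [77, 397], [74, 405], [71, 413], [69, 421], [68, 429], [68, 437], [70, 445], [74, 453], [82, 455], [90, 453], [97, 447], [104, 439], [101, 435], [93, 436], [85, 433], [83, 425], [84, 417], [85, 409], [89, 401], [95, 394], [103, 392], [111, 392], [114, 387], [110, 379], [103, 376]]
((270.0179443359375, -160.6707305908203), (87.1596908569336, 31.636436462402344), 77.91863250732422)
```

View pics/w1.png

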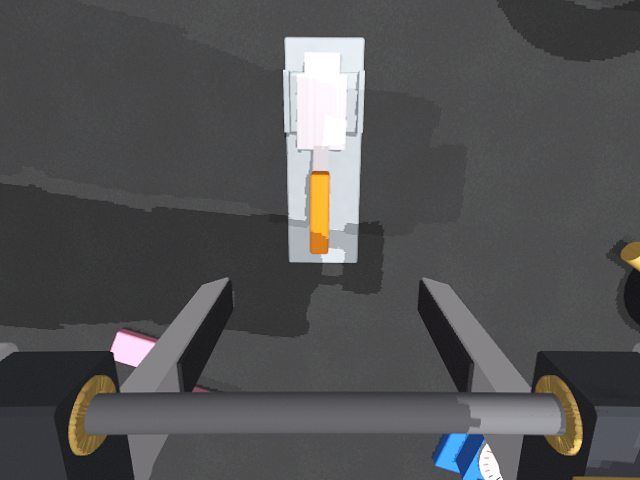

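```bash
cat > lif.py <<'E'
from h import *
def handle(c,z,box):
    x0,y0,x1,y1=box
    H,S,V=cv2.split(cv2.cvtColor(c['pixels'],cv2.COLOR_RGB2HSV))
    m=((H>5)&(H<25)&(S>120)&(V>190)).astype(np.uint8);m[:y0]=0;m[y1:]=0;m[:,:x0]=0;m[:,x1:]=0
    k=max(cv2.findContours(m,0,1)[0],key=cv2.contourArea)
    print('px',cv2.boundingRect(k))
    return cv2.minAreaRect((ray(c,k.reshape(-1,2),z)[:,:2]*1000).astype(np.float32))
E
python3 - <<'E'
from lif import *
c=pickle.load(open('w1.pkl','rb'))
print(handle(c,.074,(290,150,350,270)))
print('foot corners',ray(c,[[285,38],[364,38],[357,262],[289,262]],.01).round(4)[:,:2].tolist())
print('handle top ends',ray(c,[[320,172],[319,238]],.074)[:,:2].round(4).tolist(), proj(c,[[.4509,.0146,.074]]))
E
```

```text
px (310, 174, 20, 80)
((445.5626525878906, 33.827537536621094), (13.4598388671875, 58.923545837402344), 5.385624885559082)
foot corners [[0.4047, 0.1583], [0.4667, 0.1648], [0.4855, -0.0219], [0.4225, -0.0286]]
handle top ends [[0.443, 0.0645], [0.4472, 0.0162]] [[323.7788664  240.57881363]]
```

```bash
python3 -m creep '{"translation":[[-2,-4,-36],[-3,-6,-70],[-3,-6,-95],[-3,-6,-108],[-3,-6,-108]],"yaw":[-0.009,-0.009,-0.009,-0.009,-0.009],"gripper":[0,0,0,0,0]}'
python3 - <<'E'
from h import *
o=ctrl.get_obs(); print((np.array([448,9,80])-o['ee_pos']*1000).round(1), 1.667-o['eef_rot'][2])
E
```

```text
time_s: 2.03
ee_pos: [0.4464, 0.0065, 0.0784]
eef_rot: [-3.135, -0.002, 1.662]
force: [-0.1, -0.4, 0.7]
grip_width: 0.0945
[1.6 2.5 1.6] 0.004545773233862738
```

```bash
python3 -m creep '{"translation":[[1.6,2.5,1.6],[1.6,2.5,1.6],[1.6,2.5,1.6]],"yaw":[0.005,0.005,0.005],"gripper":[0,0,0]}'
python3 -m creep '{"translation":[[0,0,0],[0,0,0],[0,0,0],[0,0,0],[0,0,0]],"yaw":[0,0,0,0,0],"gripper":[255,255,255,255,255]}' 55
python3 -m creep '{"translation":[[0,0,0],[0,0,0],[0,0,0],[0,0,0],[0,0,0]],"yaw":[0,0,0,0,0],"gripper":[255,255,255,255,255]}'
python3 -m creep '{"translation":[[0,0,0],[0,0,0],[0,0,0],[0,0,0],[0,0,0]],"yaw":[0,0,0,0,0],"gripper":[255,255,255,255,255]}'
```

```text
time_s: 2.28
ee_pos: [0.4488, 0.0086, 0.0813]
eef_rot: [-3.137, -0.001, 1.667]
force: [0.1, 0.2, -0.1]
grip_width: 0.0941
time_s: 2.7
ee_pos: [0.4487, 0.0086, 0.0814]
eef_rot: [-3.137, -0.001, 1.667]
force: [0.4, -0.9, 1.2]
grip_width: 0.0645
time_s: 3.12
ee_pos: [0.4487, 0.0086, 0.0814]
eef_rot: [-3.137, -0.001, 1.667]
force: [-0.5, 0.5, -0.2]
grip_width: 0.0307
time_s: 3.53
ee_pos: [0.4487, 0.0086, 0.0814]
eef_rot: [-3.137, -0.001, 1.667]
force: [-0.9, -0.1, -0.1]
grip_width: 0.0136
```

```bash
python3 -m creep '{"translation":[[0,0,0],[0,0,0],[0,0,6],[0,0,15],[0,0,30]],"yaw":[0,0,0,0,0],"gripper":[255,255,255,255,255]}'
python3 -m creep '{"translation":[[0,0,20],[0,0,40],[0,0,60],[0,0,75],[0,0,80]],"yaw":[0,0,0,0,0],"gripper":[255,255,255,255,255]}' >/dev/null
python3 -m creep '{"translation":[[0,0,0],[0,0,0]],"yaw":[0,0],"gripper":[255,255]}'
python3 - <<'E'
from h import *
c=grab('wrist');pickle.dump(c,open('w2.pkl','wb'))
o=ctrl.get_obs();print(o['ee_pos'],o['eef_rot'],o['moment'])
im=c['pixels'].copy()
from scipy.spatial.transform import Rotation as Ro
R=Ro.from_euler('xyz',o['eef_rot']).as_matrix()
# expected lifter in tool frame: blade corners (lifter coords mm) -> tool: x'=x+105, y'=-y, z'=51.4-z
L=np.array([[35,13,3],[35,-13,3],[20,-13,3],[20,-19,3],[-35,-19,3],[-35,19,3],[20,19,3],[20,13,3],[-50,7,44],[-50,-7,44]],float)
T=np.c_[L[:,0]+105,-L[:,1],51.4-L[:,2]]/1000
uv=proj(c,T@R.T+o['ee_pos']); print(uv.round(0).tolist())
for u in uv: cv2.circle(im,tuple(int(round(v)) for v in u),3,(0,255,0),1)
cv2.imwrite('pics/w2.png',im[:,:,::-1])
E
```

```text
time_s: 3.95
ee_pos: [0.4482, 0.0086, 0.1115]
eef_rot: [-3.135, -0.001, 1.667]
force: [-0.5, -0.7, -1.7]
grip_width: 0.0134
time_s: 4.53
ee_pos: [0.4489, 0.0086, 0.1946]
eef_rot: [-3.14, -0.001, 1.667]
force: [0.5, -1.8, -1.4]
grip_width: 0.0134
[0.44865914 0.00861739 0.19399929] [-3.13872323e+00 -8.40755415e-04  1.66695738e+00] [-0.10546431 -0.08654811 -0.0231482 ]
[[294.0, -3.0], [349.0, -3.0], [349.0, 32.0], [361.0, 32.0], [358.0, 149.0], [286.0, 149.0], [283.0, 32.0], [295.0, 32.0], [306.0, 190.0], [338.0, 190.0]]
```

View pics/w2.png

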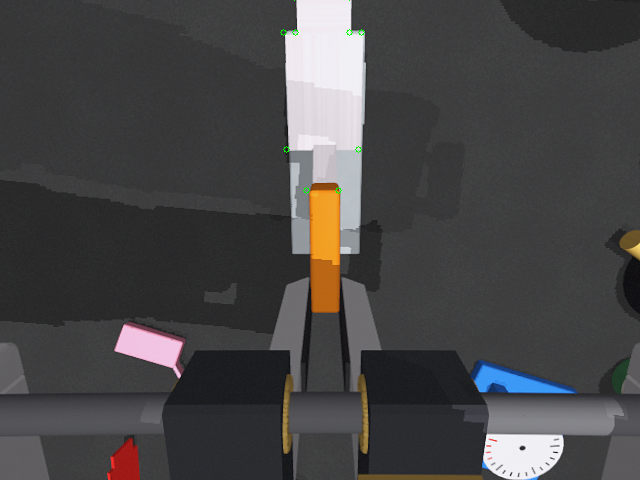

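```bash
python3 -m creep '{"translation":[[6,-14,12],[18,-44,24],[33,-79,36],[48,-114,48],[63,-149,56]],"yaw":[-0.02,-0.08,-0.14,-0.2,-0.25],"gripper":[255,255,255,255,255]}'>/dev/null
python3 -m creep '{"translation":[[15,-35,0],[30,-70,0],[45,-105,0],[60,-138,0],[66,-152,0]],"yaw":[-0.03,-0.05,-0.06,-0.06,-0.06],"gripper":[255,255,255,255,255]}'>/dev/null
python3 -m creep '{"translation":[[0,0,0],[0,0,0],[0,0,0]],"yaw":[0,0,0],"gripper":[255,255,255]}'
python3 - <<'E'
from h import *
c=grab('wrist');pickle.dump(c,open('w3.pkl','wb'));save(c,'pics/w3.png')
H,S,V=cv2.split(cv2.cvtColor(c['pixels'],cv2.COLOR_RGB2HSV))
m=((H>95)&(H<125)&(S>110)&(V>60)).astype(np.uint8)
ks=[k for k in cv2.findContours(m,0,1)[0] if cv2.contourArea(k)>2000]
for k in ks: print(cv2.boundingRect(k),cv2.minAreaRect((ray(c,cv2.convexHull(k).reshape(-1,2),.012)[:,:2]*1000).astype(np.float32)))
E
```

```text
time_s: 5.67
ee_pos: [0.5779, -0.2968, 0.2465]
eef_rot: [-3.134, -0.002, 1.352]
force: [0.2, -0.0, -1.5]
grip_width: 0.0134
(337, 19, 119, 136) ((666.378662109375, -198.91049194335938), (119.40809631347656, 106.99089050292969), 77.42476654052734)
```

View pics/w3.png

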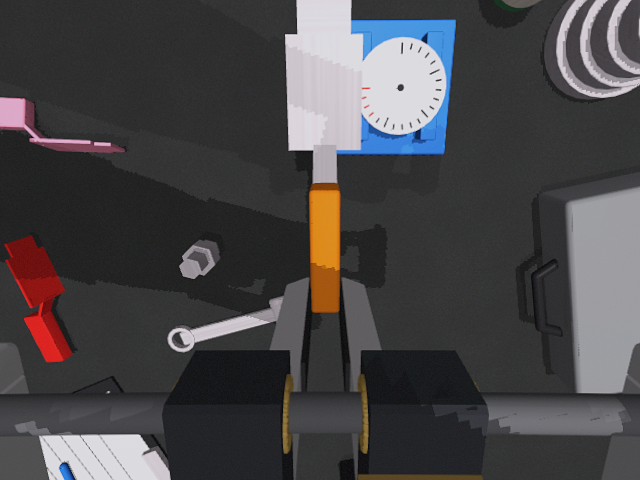

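```bash
python3 - <<'E'
from h import *
c=pickle.load(open('w3.pkl','rb'))
def pt(u,v):
    d=float(np.median(c['depth'][v-1:v+2,u-1:u+2])); p=cv2.undistortPoints(np.float64([[[u,v]]]),np.array([[c['fx'],0,c['cx']],[0,c['fy'],c['cy']],[0,0,1]]),np.array(c['dist'],float))[0,0]
    return ((np.array([p[0]*d,p[1]*d,d])-c['t'])@c['R']*1000).round(0)
for q in[(600,250),(575,200),(578,380),(555,300),(530,270),(195,255),(600,50),(403,87)]: print(q,pt(*q))
# dial circle at z=.04
H,S,V=cv2.split(cv2.cvtColor(c['pixels'],cv2.COLOR_RGB2HSV))
m=((S<60)&(V>150)).astype(np.uint8); m[:, :366]=0;m[:,450:]=0;m[150:]=0
k=max(cv2.findContours(m,0,1)[0],key=cv2.contourArea)
print(cv2.minEnclosingCircle((ray(c,k.reshape(-1,2),.04)[:,:2]*1000).astype(np.float32)))
rc=np.array([666.4,-198.9]);y=np.radians(77.4);d=np.array([np.cos(y),np.sin(y)]);o=ctrl.get_obs()
for lx in(-110,-22): print(lx,(np.r_[rc+d*(lx-105),0]-o['ee_pos']*1000).round(1),y-o['eef_rot'][2])
E
```

```text
(600, 250) [ 825. -384.   55.]
(575, 200) [ 806. -331.   52.]
(578, 380) [ 799. -525.   54.]
(555, 300) [ 796. -444.   26.]
(530, 270) [ 785. -417.   -0.]
(195, 255) [ 444. -308.   46.]
(600, 50) [ 827. -209.   56.]
(403, 87) [ 670. -200.   40.]
((667.513916015625, -199.2646484375), 40.15421676635742)
-110 [  41.5 -112.2 -247.2] -0.0017100898903479322
-22 [  60.7  -26.3 -247.2] -0.0017100898903479322
```

```bash
python3 -m creep '{"translation":[[8,-20,-10],[18,-48,-35],[29,-78,-70],[38,-103,-100],[42,-112,-120]],"yaw":[0,0,0,0,0],"gripper":[255,255,255,255,255]}'>/dev/null
python3 -m creep '{"translation":[[0,0,-18],[0,0,-36],[0,0,-48],[0,0,-52],[0,0,-52]],"yaw":[0,0,0,0,0],"gripper":[255,255,255,255,255]}'>/dev/null
python3 -m creep '{"translation":[[0,0,0],[0,0,0],[0,0,0]],"yaw":[0,0,0],"gripper":[255,255,255]}'
cat > dq.py <<'E'
import sys
from h import *
rx,ry,yd,lx,z=map(float,sys.argv[1:])
y=np.radians(yd);o=ctrl.get_obs();d=np.array([np.cos(y),np.sin(y)])
D=np.r_[np.array([rx,ry])+d*(lx-105),z]-o['ee_pos']*1000
print('shift',D.round(1),'yaw',round(y-o['eef_rot'][2],4),'along',round(D[:2]@d,1),'lat',round(D[:2]@[-d[1],d[0]],1),'rot',o['eef_rot'].round(4))
E
python3 dq.py 666.6 -199 77.4 -20 74
```

```text
time_s: 6.8
ee_pos: [0.6203, -0.4088, 0.0737]
eef_rot: [-3.134, -0.002, 1.353]
force: [0.8, 0.5, -2.1]
grip_width: 0.0134
shift [19.  87.8  0.3] yaw -0.0025 along 89.9 lat 0.6 rot [-3.1343e+00 -1.7000e-03  1.3534e+00]
```

```bash
python3 -m creep '{"translation":[[2,8,0],[5,20,0],[8,34,0],[11,48,0],[13,60,0]],"yaw":[-0.002,-0.002,-0.002,-0.002,-0.002],"gripper":[255,255,255,255,255]}'
python3 dq.py 666.6 -199 77.4 -20 74
```

```text
time_s: 7.22
ee_pos: [0.6339, -0.3464, 0.0738]
eef_rot: [-3.134, -0.002, 1.353]
force: [0.4, -0.1, -0.7]
grip_width: 0.0132
shift [ 5.4 25.4  0.2] yaw -0.0017 along 26.0 lat 0.3 rot [-3.1343e+00 -1.9000e-03  1.3526e+00]
```

```bash
python3 -m creep '{"translation":[[2,10,0],[4,19,0],[5,24,0],[5.4,25.4,0],[5.4,25.4,0]],"yaw":[0,0,0,0,0],"gripper":[255,255,255,255,255]}'
python3 -m creep '{"translation":[[0,0,2],[0,0,5],[0,0,7],[0,0,9],[0,0,11]],"yaw":[0,0,0,0,0],"gripper":[255,255,255,255,255]}'
python3 -m creep '{"translation":[[0,0,1.5],[0,0,3],[0,0,4.5],[0,0,6],[0,0,7]],"yaw":[0,0,0,0,0],"gripper":[255,255,255,255,255]}'
python3 - <<'E'
from h import *
c=grab('wrist');pickle.dump(c,open('w4.pkl','wb'));save(c,'pics/w4.png')
E
```

```text
time_s: 7.63
ee_pos: [0.6394, -0.3208, 0.0739]
eef_rot: [-3.134, -0.002, 1.353]
force: [-0.1, 1.0, -1.3]
grip_width: 0.0131
time_s: 8.05
ee_pos: [0.6394, -0.3212, 0.0852]
eef_rot: [-3.134, -0.002, 1.353]
force: [-0.2, 0.2, -1.4]
grip_width: 0.0136
time_s: 8.47
ee_pos: [0.6394, -0.3212, 0.0924]
eef_rot: [-3.135, -0.002, 1.353]
force: [0.4, 0.3, -2.0]
grip_width: 0.0135
```

View pics/w4.png

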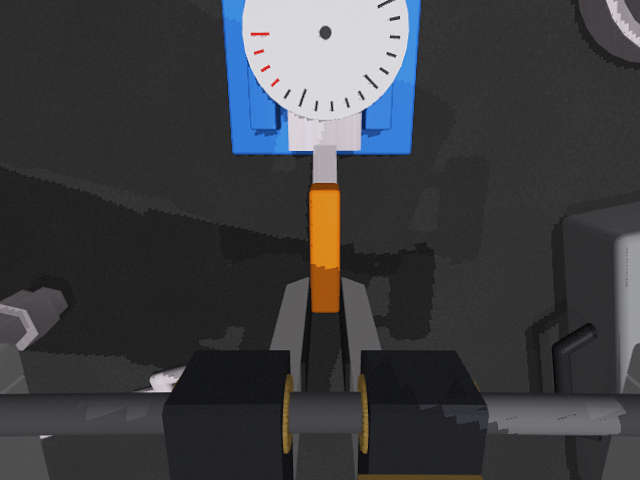

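```bash
python3 -m creep '{"translation":[[0,0,4],[0,0,11],[0,0,20],[0,0,30],[0,0,40]],"yaw":[0,0,0,0,0],"gripper":[255,255,255,255,255]}'>/dev/null
python3 -m creep '{"translation":[[0,0,10],[0,0,20],[0,0,30],[0,0,40],[0,0,50]],"yaw":[0,0,0,0,0],"gripper":[255,255,255,255,255]}'>/dev/null
python3 -m creep '{"translation":[[0,0,8],[0,0,14],[0,0,18],[0,0,20],[0,0,20]],"yaw":[0,0,0,0,0],"gripper":[255,255,255,255,255]}'
python3 - <<'E'
from h import *
t=pickle.load(open('top0.pkl','rb'));s=pickle.load(open('scene0.pkl','rb'))
print('scene foot',(ray(s,[[400.7,239.8],[434.9,259.5],[475.6,235.3]],.012)*1000).round(0)[:,:2].tolist())
print('top foot',(ray(t,[[158.8,204.5],[222.8,216]],.012)*1000).round(0)[:,:2].tolist())
H,S,V=cv2.split(cv2.cvtColor(t['pixels'],cv2.COLOR_RGB2HSV))
V=cv2.resize(t['pixels'][135:229,145:245],None,fx=8,fy=8,interpolation=cv2.INTER_CUBIC)
e=cv2.fitEllipse
m=((S<60)&(H>=0)).astype(np.uint8)
# inner ring of lamp at top z .153 : holes in bright mask
w=(t['pixels'].min(2)>215).astype(np.uint8)
# scene lamp outer
ws=(s['pixels'].min(2)>150).astype(np.uint8);ws[:170]=0;ws[225:]=0;ws[:,:395]=0;ws[:,482:]=0
k=max(cv2.findContours(ws,0,1)[0],key=cv2.contourArea);P=(ray(s,k.reshape(-1,2),.153)[:,:2]*1000).astype(np.float32);print('lamp scene',cv2.fitEllipse(P),cv2.minEnclosingCircle(P))
print('indicator/gauge/cleaner',(ray(t,[[273,150],[320,137],[363,136]],.04)*1000).round(0)[:,:2].tolist())
c=grab('wrist');H,S,V=cv2.split(cv2.cvtColor(c['pixels'],cv2.COLOR_RGB2HSV))
m=((S<60)&(V>150)).astype(np.uint8);m[116:]=0;m[:,:235]=0;m[:,420:]=0
k=max(cv2.findContours(m,0,1)[0],key=cv2.contourArea).reshape(-1,2);k=k[k[:,1]>1]
z=ctrl.get_obs()['ee_pos'][2]-.0514+.007;P=(ray(c,k,z)[:,:2]*1000)
A=np.c_[2*P,np.ones(len(P))];q=np.linalg.lstsq(A,(P**2).sum(1),rcond=None)[0];print('dial',q[:2],np.sqrt(q[2]+q[:2]@q[:2]))
dc=np.zeros(3);import subprocess
E
python3 dq.py 0 0 77.4 0 0
```

```text
time_s: 9.77
ee_pos: [0.6396, -0.3212, 0.2053]
eef_rot: [-3.136, -0.001, 1.353]
force: [-1.1, -0.5, -1.8]
grip_width: 0.0134
scene foot [[599.0, 228.0], [716.0, 221.0], [733.0, 386.0]]
top foot [[623.0, 403.0], [591.0, 235.0]]
lamp scene ((655.6771240234375, 284.3362731933594), (192.5068359375, 193.15213012695312), 142.14459228515625) ((652.6796875, 282.40460205078125), 101.27543640136719)
indicator/gauge/cleaner [[757.0, 104.0], [791.0, -17.0], [793.0, -129.0]]
dial [ 666.60451955 -201.37469316] 37.921147575293666
shift [-662.4  218.7 -204.9] yaw -0.0017 along 68.9 lat 694.2 rot [-3.1352e+00 -1.5000e-03  1.3525e+00]
```

```bash
g='"gripper":[255,255,255,255,255]}'
python3 -m creep '{"translation":[[-1,3,0],[-2,8,1],[-4,16,2],[-6,26,4],[-8,38,6]],"yaw":[0,0,0,0,0],"gripper":[255,255,255,255,255]}'>/dev/null
python3 -m creep '{"translation":[[-3,15,1],[-6,30,2],[-9,45,3],[-12,60,4],[-15,75,5]],"yaw":[0,0,0,0.005,0.01],"gripper":[255,255,255,255,255]}'>/dev/null
python3 -m creep '{"translation":[[-3,16,1],[-6,32,2],[-10,48,3],[-13,64,4],[-16,80,5]],"yaw":[0.005,0.01,0.015,0.015,0.015],"gripper":[255,255,255,255,255]}'>/dev/null
python3 -m creep '{"translation":[[-3,16,1],[-6,32,2],[-10,48,3],[-13,64,4],[-16,80,5]],"yaw":[0,0,0,0,0],"gripper":[255,255,255,255,255]}'>/dev/null
python3 -m creep '{"translation":[[-3,16,1],[-6,32,2],[-10,48,3],[-13,64,4],[-16,80,5]],"yaw":[0,0,0,0,0],"gripper":[255,255,255,255,255]}'
python3 -c "
from h import *
o=ctrl.get_obs();print((np.array([537,197,240])-o['ee_pos']*1000).round(0),1.379-o['eef_rot'][2])"
```

```text
time_s: 11.9
ee_pos: [0.5664, 0.0394, 0.2321]
eef_rot: [-3.136, -0.002, 1.378]
force: [-0.3, -0.3, -2.3]
grip_width: 0.0133
[-29. 158.   8.] 0.0005900064825996587
```

```bash

python3 -m creep '{"translation":[[-3,14,1],[-6,28,2],[-9,42,3],[-12,56,4],[-15,70,5]],"yaw":[0,0,0,0,0],"gripper":[255,255,255,255,255]}'>/dev/null
python3 -m creep '{"translation":[[-3,14,1],[-6,28,2],[-9,42,3],[-11,52,4],[-12,60,4]],"yaw":[0,0,0,0,0],"gripper":[255,255,255,255,255]}'>/dev/null
python3 -m creep '{"translation":[[-1,8,0],[-2,14,0],[-2,17,0],[-2,18,0],[-2,18,0]],"yaw":[0,0,0,0,0],"gripper":[255,255,255,255,255]}'
python3 - <<'E'
from h import *
c=grab('wrist');pickle.dump(c,open('w5.pkl','wb'));save(c,'pics/w5.png')
E
```

```text
time_s: 13.15
ee_pos: [0.5365, 0.1898, 0.2414]
eef_rot: [-3.136, -0.002, 1.379]
force: [0.4, 0.0, -1.5]
grip_width: 0.0133
```

View pics/w5.png

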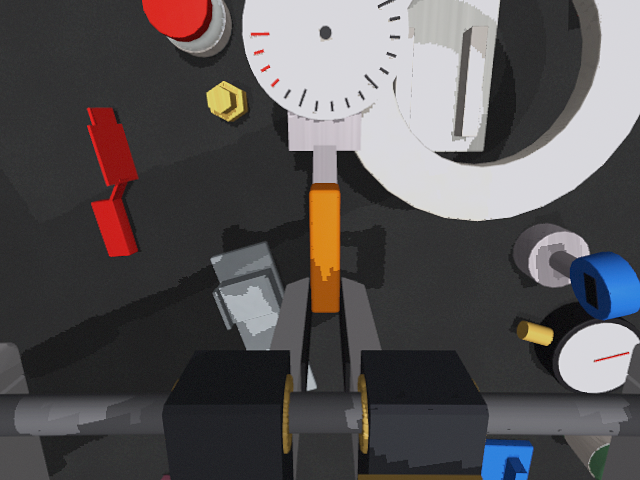

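```bash
python3 - <<'E'
from h import *
c=pickle.load(open('w5.pkl','rb'));g=cv2.cvtColor(c['pixels'],cv2.COLOR_RGB2GRAY).astype(float)
R=[];F=[]
for v in range(4,146,6):
    r=g[v,480:510];i=int(np.argmin(np.diff(r)));R.append((480+i+.5,v))
for u in range(440,482,4):
    r=g[140:165,u];i=int(np.argmin(np.diff(r)));F.append((u,140+i+.5))
print(R[::4],F[::3])
P=ray(c,R,.012)[:,:2]*1000;Q=ray(c,F,.012)[:,:2]*1000
def line(P):
    vx,vy,x,y=cv2.fitLine(P.astype(np.float32),cv2.DIST_HUBER,0,.1,.1).ravel();n=np.array([-vy,vx]);print('ang',np.degrees(np.arctan2(vy,vx))%180,'rms',np.abs((P-[x,y])@n).mean());return np.array([vx,vy]),np.array([x,y])
d,p=line(P);e,q=line(Q)
if d[1]<0:d=-d
s=np.linalg.solve(np.c_[d,-e],q-p);cor=p+d*s[0];n=np.array([-d[1],d[0]])
print('corner',cor,'centre',cor+60*d+55*n)
ang=np.degrees(np.arctan2(d[1],d[0]));
im=cv2.resize(c['pixels'][0:160,380:510],(650,800//1)[:2] if 0 else (487,600),interpolation=cv2.INTER_CUBIC);cv2.imwrite('pics/w5c.png',im[:,:,::-1])
l=(g>185).astype(np.uint8)
# lamp outer bottom arc at z .153
A=[]
for u in range(400,600,8):
    r=g[150:240,u];i=int(np.argmin(np.diff(r)));A.append((u,150+i+.5))
print(A[::5])
P=ray(c,A,.153)[:,:2]*1000;M=np.c_[2*P,np.ones(len(P))];k=np.linalg.lstsq(M,(P**2).sum(1),rcond=None)[0];print('lamp',k[:2],np.sqrt(k[2]+k[:2]@k[:2]))
E
```

```text
[(499.5, 4), (496.5, 28), (493.5, 52), (491.5, 76), (488.5, 100), (486.5, 124)] [(440, 151.5), (452, 151.5), (464, 151.5), (476, 151.5)]
ang 79.69932 rms 0.26607774323017974
ang 168.84634 rms 0.00149107209819805
corner [700.08514 216.65897] centre [656.7004  285.52673]
[(400, 198.5), (440, 151.5), (480, 220.5), (520, 213.5), (560, 196.5)]
lamp [655.45003169 235.03252955] 50.968443878316535
```

View pics/w5c.png

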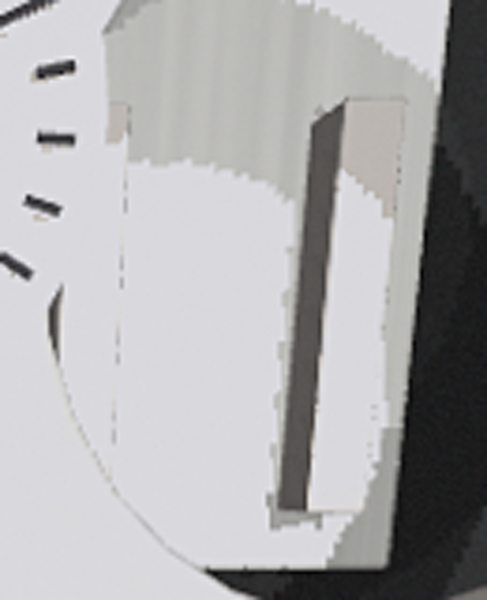

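```bash

python3 -c "
from h import *
c=pickle.load(open('w5.pkl','rb'));P=ray(c,[[462.7,135.5],[472,26.1]],.036)[:,:2]*1000-[656.7,285.5]
y=np.radians(79.2);d=np.array([np.cos(y),np.sin(y)]);print(P@d,P@[-d[1],d[0]])"
python3 -m creep '{"translation":[[1,-3,0],[4,-9,0],[8,-19,0],[13,-31,0],[18,-45,0]],"yaw":[0,0,0,0,0],"gripper":[255,255,255,255,255]}'>/dev/null
python3 -m creep '{"translation":[[5,-14,0],[11,-28,0],[17,-42,0],[22,-56,0],[28,-70,0]],"yaw":[0,0,0,0,0],"gripper":[255,255,255,255,255]}'>/dev/null
python3 -m creep '{"translation":[[5,-14,0],[10,-26,0],[14,-36,0],[17,-44,0],[19,-50,0]],"yaw":[0,0,0.001,0.002,0.003],"gripper":[255,255,255,255,255]}'>/dev/null
python3 dq.py 656.7 285.5 79.2 -170 93
```

```text
[-43.59150392  45.04115933] [-25.85470859 -24.45075057]
shift [   2.3   -5.  -148.3] yaw 0.0016 along -4.5 lat -3.2 rot [-3.1361e+00 -1.4000e-03  1.3807e+00]
```

```bash

python3 -m creep '{"translation":[[0,-1,-4],[1,-2,-11],[1,-4,-21],[2,-5,-33],[2,-5,-47]],"yaw":[0.002,0.004,0.006,0.008,0.008],"gripper":[255,255,255,255,255]}'>/dev/null
python3 -m creep '{"translation":[[0,0,-13],[0,0,-26],[0,0,-39],[0,0,-51],[0,0,-61]],"yaw":[0,0,0,0,0],"gripper":[255,255,255,255,255]}'>/dev/null
python3 -m creep '{"translation":[[0,0,-9],[0,0,-17],[0,0,-24],[0,0,-30],[0,0,-34]],"yaw":[0,0,0,0,0],"gripper":[255,255,255,255,255]}'>/dev/null
python3 dq.py 657.2 285.4 79.6 -170 93;python3 dq.py 657.2 285.4 79.6 -21 93
```

```text
shift [ 3.3 -0.9 -2.4] yaw -0.0005 along -0.3 lat -3.5 rot [-3.1344e+00 -1.2000e-03  1.3898e+00]
shift [ 30.2 145.6  -2.4] yaw -0.0005 along 148.7 lat -3.5 rot [-3.1344e+00 -1.2000e-03  1.3898e+00]
```

```bash
cat > dial.py <<'E'
from h import *
c=grab('wrist');o=ctrl.get_obs();H,S,V=cv2.split(cv2.cvtColor(c['pixels'],cv2.COLOR_RGB2HSV))
save(c,'pics/last.png');g=V.astype(float)
P=[]
# outward radial search of the rim from the dial's expected centre px
for a in np.radians(np.r_[-20:60:4,120:200:4]):
    rr=np.arange(70,96,.5);x=325+rr*np.cos(a);y=32+rr*np.sin(a)
    if y.min()<1: continue
    v=cv2.remap(g.astype(np.float32),x.astype(np.float32)[None],y.astype(np.float32)[None],1)[0];dv=np.abs(np.diff(v));i=dv.argmax()
    if dv[i]>15:P.append((x[i],y[i]))
P=ray(c,P,o['ee_pos'][2]-.0514+.007)[:,:2]*1000
M=np.c_[2*P,np.ones(len(P))]
for _ in range(3):
    k=np.linalg.lstsq(M,(P**2).sum(1),rcond=None)[0];r=np.sqrt(k[2]+k[:2]@k[:2]);e=np.abs(np.linalg.norm(P-k[:2],axis=1)-r);P,M=P[e<=max(np.percentile(e,85),.3)],M[e<=max(np.percentile(e,85),.3)]
y=o['eef_rot'][2];D=k[:2]-o['ee_pos'][:2]*1000
print('dial',k[:2].round(1),'r',r.round(1),'n',len(P),'d',(D@[np.cos(y),np.sin(y)]-105).round(1),'lat',(D@[-np.sin(y),np.cos(y)]).round(1))
E
python3 dial.py
python3 -m creep '{"translation":[[2,2,0],[4,7,-1],[6,15,-2],[9,25,-2],[11,36,-2]],"yaw":[0,0,0,0,0],"gripper":[255,255,255,255,255]}'>/dev/null
python3 dq.py 657.2 285.4 79.6 -21 93
```

```text
dial [627.4 138. ] r 39.4 n 33 d 19.4 lat -1.1
shift [ 19.  108.5  -0.2] yaw -0.0004 along 110.2 lat 0.9 rot [-3.1341e+00 -1.3000e-03  1.3897e+00]
```

```bash

python3 -m creep '{"translation":[[2,11,0],[4,22,0],[6,33,0],[8,43,0],[9,50,0]],"yaw":[0,0,0,0,0],"gripper":[255,255,255,255,255]}'
python3 -m creep '{"translation":[[2,8,0],[3,17,0],[5,25,0],[6,32,0],[7,37,0]],"yaw":[0,0,0,0,0],"gripper":[255,255,255,255,255]}'
python3 dq.py 657.2 285.4 79.6 -22 93
```

```text
time_s: 16.58
ee_pos: [0.6246, 0.1045, 0.0931]
eef_rot: [-3.134, -0.001, 1.39]
force: [-0.6, 0.4, -1.8]
grip_width: 0.0136
time_s: 17.0
ee_pos: [0.6317, 0.1423, 0.0931]
eef_rot: [-3.134, -0.001, 1.391]
force: [-0.2, -1.0, -2.1]
grip_width: 0.0132
shift [ 2.6 18.2 -0.1] yaw -0.0015 along 18.3 lat 0.7 rot [-3.1341e+00 -1.4000e-03  1.3907e+00]
```

```bash

python3 -m creep '{"translation":[[1,4,0],[2,10,0],[2,15,0],[2.6,18,0],[2.6,18.2,0]],"yaw":[0,0,0,0,0],"gripper":[255,255,255,255,255]}'
python3 dq.py 657.2 285.4 79.6 -22 93
python3 dial.py; python3 -c "
from h import *
c=grab('scene');save(c,'pics/s2.png');a=cv2.resize(c['pixels'][160:270,370:520],(750,550),interpolation=cv2.INTER_CUBIC);cv2.imwrite('pics/s2c.png',a[:,:,::-1])"
```

```text
time_s: 17.42
ee_pos: [0.6343, 0.1611, 0.093]
eef_rot: [-3.134, -0.001, 1.391]
force: [-0.4, -0.0, -1.8]
grip_width: 0.013
shift [ 0.  -0.6 -0. ] yaw -0.0019 along -0.6 lat -0.1 rot [-3.1341e+00 -1.4000e-03  1.3912e+00]
dial [653.9 284.9] r 39.0 n 7 d 20.7 lat 2.8
```

View pics/s2c.png

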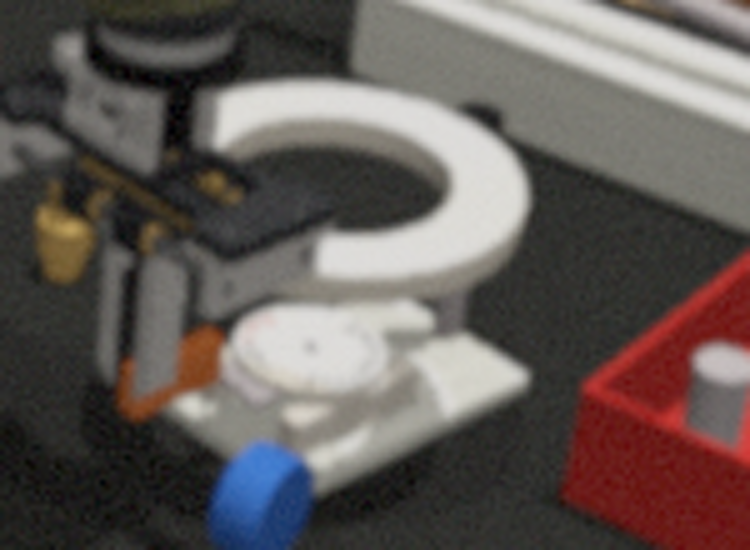

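```bash

python3 -m creep '{"translation":[[0,0,-1],[0,0,-2],[0,0,-3],[0,0,-4],[0,0,-5]],"yaw":[0,0,0,0,0],"gripper":[255,255,255,255,255]}'
python3 -m creep '{"translation":[[0,0,-0.8],[0,0,-1.6],[0,0,-2.4],[0,0,-3.2],[0,0,-4]],"yaw":[0,0,0,0,0],"gripper":[255,255,255,255,255]}'
python3 -m creep '{"translation":[[0,0,-0.8],[0,0,-1.6],[0,0,-2.4],[0,0,-2.6],[0,0,-2.6]],"yaw":[0,0,0,0,0],"gripper":[255,255,255,255,255]}'
python3 -m creep '{"translation":[[0,0,0],[0,0,0],[0,0,0]],"yaw":[0,0,0],"gripper":[255,255,255]}'
```

```text
time_s: 17.93
ee_pos: [0.6342, 0.1604, 0.0879]
eef_rot: [-3.134, -0.001, 1.391]
force: [-0.4, 0.1, -1.7]
grip_width: 0.0131
time_s: 18.35
ee_pos: [0.6343, 0.1604, 0.0838]
eef_rot: [-3.134, -0.001, 1.391]
force: [-1.3, 0.1, -2.5]
grip_width: 0.0131
time_s: 18.77
ee_pos: [0.6342, 0.1604, 0.0812]
eef_rot: [-3.134, -0.001, 1.391]
force: [-0.3, -0.0, -2.3]
grip_width: 0.0131
time_s: 19.02
ee_pos: [0.6343, 0.1604, 0.0813]
eef_rot: [-3.134, -0.001, 1.391]
force: [-0.4, 0.1, -1.5]
grip_width: 0.0133
```

```bash

python3 -m creep '{"translation":[[0,0,-0.7],[0,0,-1.4],[0,0,-1.5]],"yaw":[0,0,0],"gripper":[255,255,255]}'
cat > dz.py <<'E'
from h import *
c=grab('wrist');print('tcp z',ctrl.get_obs()['ee_pos'][2]); save(c,'pics/last.png')
K=np.array([[c['fx'],0,c['cx']],[0,c['fy'],c['cy']],[0,0,1]])
for n,(x0,y0,x1,y1) in dict(dialfront=(290,15,310,30),dialrear=(300,85,350,105),blade=(295,130,310,145),bladeR=(345,130,357,145),rearhandle=(315,200,335,250)).items():
    v,u=np.mgrid[y0:y1,x0:x1];d=c['depth'][v,u].ravel();p=cv2.undistortPoints(np.float64(np.c_[u.ravel(),v.ravel()]).reshape(-1,1,2),K,np.array(c['dist'],float))[:,0]
    X=(np.c_[p*d[:,None],d]-c['t'])@c['R']*1000;print(n,np.median(X[d>0],0).round(1))
E
python3 dz.py
```

```text
time_s: 19.27
ee_pos: [0.6342, 0.1604, 0.0796]
eef_rot: [-3.134, -0.001, 1.391]
force: [-0.2, 0.5, -1.6]
grip_width: 0.0133
tcp z 0.07962221169032534
dialfront [646.3 288.2  39.4]
dialrear [652.1 255.4  39.4]
blade [636.8 237.6  30. ]
bladeR [661.9 233.1  29.9]
rearhandle [646.5 219.4 152.5]
```

```bash

python3 -m creep '{"translation":[[-0.5,-2,0],[-1.1,-6,0],[-2.2,-12,0],[-3.6,-20,0],[-5.4,-30,0]],"yaw":[0,0,0,0,0],"gripper":[255,255,255,255,255]}'
python3 -m creep '{"translation":[[-2,-12,0],[-4,-24,0],[-6.5,-36,0],[-9,-48,0],[-11,-60,0]],"yaw":[0,0,0,0,0],"gripper":[255,255,255,255,255]}'>/dev/null
python3 -m creep '{"translation":[[-2,-12,0],[-4,-24,0],[-6.5,-36,0],[-9,-48,0],[-11,-60,0]],"yaw":[0,0,0,0,0],"gripper":[255,255,255,255,255]}'
python3 - <<'E'
from h import *
o=ctrl.get_obs();print((np.array([449,8.6,200])-o['ee_pos']*1000).round(1),1.667-o['eef_rot'][2])
c=grab('scene');save(c,'pics/s3.png');a=cv2.resize(c['pixels'][160:270,370:520],(750,550),interpolation=cv2.INTER_CUBIC);cv2.imwrite('pics/s3c.png',a[:,:,::-1]);pickle.dump(c,open('s3.pkl','wb'))
E
```

```text
time_s: 19.73
ee_pos: [0.6286, 0.1296, 0.0796]
eef_rot: [-3.134, -0.001, 1.391]
force: [-0.3, 0.5, -1.7]
grip_width: 0.0133
time_s: 20.57
ee_pos: [0.606, 0.007, 0.0797]
eef_rot: [-3.134, -0.001, 1.391]
force: [0.7, 0.2, -1.4]
grip_width: 0.0133
[-157.     1.6  120.3] 0.27644693520248054
```

View pics/s3c.png

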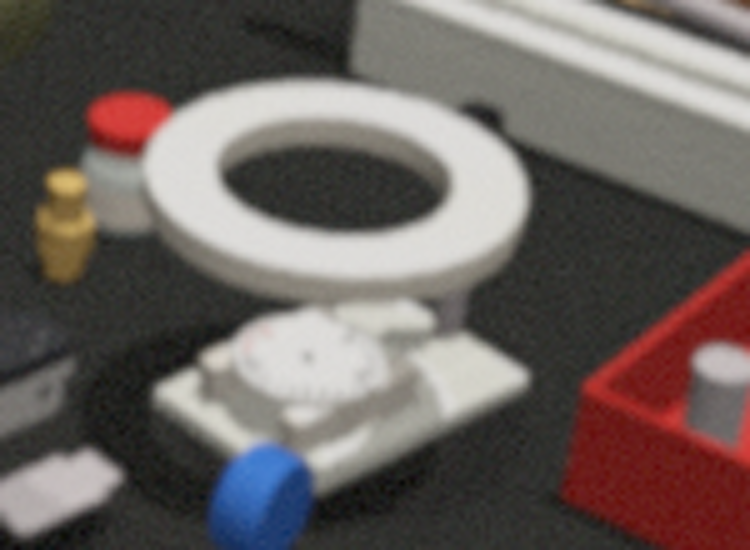

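```bash
python3 -c "
from h import *
c=pickle.load(open('s3.pkl','rb'));print('hub',ray(c,[[431.6-.4,231.2-.4]],.04)*1000)
"
python3 -m creep '{"translation":[[0,0,15],[0,0,35],[-10,0,60],[-25,0,90],[-45,0,115]],"yaw":[0,0,0.04,0.08,0.12],"gripper":[255,255,255,255,255]}'>/dev/null
python3 -m creep '{"translation":[[-20,0,4],[-45,0,4],[-70,0,4],[-92,0,4],[-105,0,4]],"yaw":[0.04,0.08,0.12,0.15,0.156],"gripper":[255,255,255,255,255]}'>/dev/null
python3 -m creep '{"translation":[[-3,0,0],[-4,0,0],[-4,0,0]],"yaw":[0,0,0],"gripper":[255,255,255]}'
python3 - <<'E'
from h import *
o=ctrl.get_obs();print((np.array([448.7,8.6,81.4])-o['ee_pos']*1000).round(1),1.667-o['eef_rot'][2])
E
```

```text
hub [[654.52435193 285.1707199   40.        ]]
time_s: 21.7
ee_pos: [0.4504, 0.005, 0.2006]
eef_rot: [-3.135, -0.001, 1.669]
force: [-0.1, 0.1, -1.9]
grip_width: 0.0132
[  -1.7    3.6 -119.2] -0.002196382598204094
```

```bash

python3 -m creep '{"translation":[[-1,2,-15],[-1.7,3.6,-40],[-1.7,3.6,-65],[-1.7,3.6,-85],[-1.7,3.6,-94]],"yaw":[-0.002,-0.002,-0.002,-0.002,-0.002],"gripper":[255,255,255,255,255]}'>/dev/null
python3 -m creep '{"translation":[[0,0,0],[0,0,0]],"yaw":[0,0],"gripper":[255,255]}'
python3 - <<'E'
from h import *
o=ctrl.get_obs();print((np.array([448.7,8.6,81.4])-o['ee_pos']*1000).round(1),1.667-o['eef_rot'][2])
E
```

```text
time_s: 22.28
ee_pos: [0.4488, 0.0086, 0.104]
eef_rot: [-3.131, -0.001, 1.667]
force: [1.0, -0.7, -1.0]
grip_width: 0.0132
[ -0.1  -0.  -22.6] 0.0002802530348164911
```

```bash

python3 -m creep '{"translation":[[0,0,-4],[0,0,-9],[0,0,-14],[0,0,-18],[0,0,-20.5]],"yaw":[0,0,0,0,0],"gripper":[255,255,255,255,255]}'
python3 -m creep '{"translation":[[0,0,-0.5],[0,0,-1],[0,0,-1.5]],"yaw":[0,0,0],"gripper":[255,255,255]}'
python3 -c "
from h import *
o=ctrl.get_obs();print((np.array([448.7,8.6,81.4])-o['ee_pos']*1000).round(1),o['force'])"
```

```text
time_s: 22.7
ee_pos: [0.4487, 0.0086, 0.0831]
eef_rot: [-3.131, -0.001, 1.667]
force: [0.3, -0.4, -2.1]
grip_width: 0.0132
time_s: 22.95
ee_pos: [0.4488, 0.0086, 0.0817]
eef_rot: [-3.131, -0.001, 1.667]
force: [-0.7, -1.2, -1.0]
grip_width: 0.0132
[-0.1 -0.  -0.3] [-0.67614866 -1.18655991 -0.96085732]
```

Seated. I'll open partway (slowly, at low force) and then rise.

```bash

python3 -m creep '{"translation":[[0,0,-0.3],[0,0,-0.3],[0,0,-0.3],[0,0,-0.3],[0,0,-0.3]],"yaw":[0,0,0,0,0],"gripper":[190,190,180,170,160]}' 5
python3 -m creep '{"translation":[[0,0,0],[0,0,0],[0,0,0],[0,0,0],[0,0,0]],"yaw":[0,0,0,0,0],"gripper":[120,110,110,110,110]}'
python3 -m creep '{"translation":[[0,0,10],[0,0,30],[0,0,60],[0,0,95],[0,0,110]],"yaw":[0,0,0,0,0],"gripper":[110,110,110,110,110]}'
python3 -m creep '{"translation":[[0,0,0],[0,0,0],[0,0,0]],"yaw":[0,0,0],"gripper":[0,0,0]}'
python3 - <<'E'
from lif import *
c=grab('wrist');save(c,'pics/w6.png');c1=pickle.load(open('w1.pkl','rb'))
print(handle(c,.074,(290,120,350,290)),'before',handle(c1,.074,(290,150,350,270)))
a=grab('top');b=pickle.load(open('top0.pkl','rb'))
cv2.imwrite('pics/end.png',np.hstack([cv2.resize(c['pixels'],(400,300)),cv2.resize(a['pixels'],(400,300))])[:,:,::-1])
E
```

```text
time_s: 23.37
ee_pos: [0.4489, 0.0086, 0.0815]
eef_rot: [-3.132, -0.001, 1.667]
force: [-0.0, -0.3, 1.1]
grip_width: 0.0339
time_s: 23.78
ee_pos: [0.4488, 0.0086, 0.0815]
eef_rot: [-3.131, -0.001, 1.667]
force: [-0.6, 0.3, 0.8]
grip_width: 0.0537
time_s: 24.2
ee_pos: [0.4498, 0.0086, 0.1961]
eef_rot: [-3.136, -0.001, 1.667]
force: [-0.5, 0.1, 0.9]
grip_width: 0.0536
time_s: 24.45
ee_pos: [0.4493, 0.0086, 0.1953]
eef_rot: [-3.135, -0.001, 1.667]
force: [-1.1, 0.2, 0.0]
grip_width: 0.0701
px (315, 165, 19, 79)
px (310, 174, 20, 80)
((446.8148193359375, 33.75420379638672), (13.067646980285645, 58.769195556640625), 5.867073059082031) before ((445.5626525878906, 33.827537536621094), (13.4598388671875, 58.923545837402344), 5.385624885559082)
```

```bash
python3 - <<'E'
from h import *
c=grab('wrist');K=np.array([[c['fx'],0,c['cx']],[0,c['fy'],c['cy']],[0,0,1]])
y=np.radians(95.6);d=np.array([np.cos(y),np.sin(y)]);h=np.array([446.8,33.8])
for n,lx,z in(('handle rear',-100,.074),('handle front',-58,.074),('blade rear',-28,.033),('blade tip',28,.033)):
    u,v=proj(c,[np.r_[(h+d*(lx+80))/1000,z]])[0].round().astype(int);q=float(np.median(c['depth'][v-2:v+3,u-2:u+3]))
    p=cv2.undistortPoints(np.float64([[[u,v]]]),K,np.array(c['dist'],float))[0,0];print(n,u,v,((np.r_[p*q,q]-c['t'])@c['R']*1000).round(1))
s=grab('scene');b=pickle.load(open('s3.pkl','rb'))
print('stand diff',np.abs(s['pixels'][215:250,400:480].astype(int)-b['pixels'][215:250,400:480]).mean())
ctrl.hand_in()
E
```

```text
handle rear 325 231 [449.   14.1  73.8]
handle front 325 175 [445.   56.   73.6]
blade rear 325 131 [441.8  85.9  32.5]
blade tip 325 55 [436.4 141.1  32.3]
stand diff 2.175
the job is handed in; nothing more can be done
```

I carried the dial to the inspection stand, laid the lifter back in its cradle, and handed the job in at about 24.5 s of the 72 s allowed. `hand_in` reports no verdict.

The moves offered no tilt, so I could not lean the gripper back for the lamp. Instead I pinched the rear of the handle high up. By the stated sizes, that kept the gripper body at least about 4 mm above the top of the ring lamp.

**Last checks:**
- **Dial:** the scene camera put its hub at (654.5, 285.2) mm, against my estimate of the stand's centre at (657.2, 285.4) mm, so about 3 mm off. Depth on its top was 39.4 mm at both points measured, so it lies level. This check was made after the lifter was lowered, and the stand region looked unchanged at the end.
- **Lifter:** the handle is within 1.3 mm and 0.5° of where it first lay. Handle top (73.6–73.8 mm) and blade top (32.3–32.5 mm) read level and near the nominal 74 and 33 mm.
- **Gripper:** it is open and about 115 mm above the handle.

**Not confirmed:**
- One wrist-camera fit of the dial over the stand, just before lowering, was unreliable: it had 7 points against a white background and disagreed sideways by about 3–4 mm. I did not use it.
- The last overview picture was refused because the 12-picture limit was reached, so the end state rests on numbers only.
- I did not check the bystanders at the end. Nothing in the forces suggested a bump.

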